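Find the loose bolt on the slab roller and hold its cap open

TASK

Lock the clay slab roller by pressing its brake lever down until it snaps home and stays down by itself, then tap the three capped bolts on its top beam from above to find the loose one, the only one that drops a few millimetres when tapped; see it drop before you open anything. Lift that bolt's cap by its lip at least two thirds of the way open and finish while still holding it up with the gripper, so that I can get a spanner on the bolt. Keep the other two caps shut, and leave everything lying about where it is.

Things in the scene. Friction and masses are not known exactly. Their poses are not given: they have to be found in the camera images.
- slab_roller: grey bench slab roller for clay, fixed. Origin on the table under the rollers' middle; y along rollers and top beam to the robot's left, x along the bed away from the robot. mm: end frames y +-228; bed top z 75, x -240 to 300; beam x +-38, y +-250, top z 166; handwheel at y -318, to z 256; brake bracket x -39 to 47, y 241 to 285, to z 182
- brake_lever (a joint): brake lever (rad) outside the roller's left end, pointing at the robot, black grip 60 x 34 x 16 mm; pivot at (0, 263, 150) mm in the roller's frame, axis along its y. 0: raised, 0.30 rad above level; grows as the grip is pressed down; hard stop at 0.65. An over-centre spring lifts it back (9 N at the grip, fading) up to 0.45; beyond that it snaps down and stays at 0.65
- brake_pad (a point): centre of the top face of the brake lever's grip, 120 mm from the pivot; goes down by about 77 mm over the whole travel
- seat_a: steel boss (62 mm across) of one of three identical capped bolts, 120 mm apart along the top beam, in random order; carries bolt and cap. Origin: middle of its underside on the beam's top, 166 mm up; axes as the roller's. The shut cap's flat round top (51 mm across), where to tap, is 36 mm above it; the cap's hinge axis runs along y at x = +34, z = +14 mm, on the side away from the robot
- bolt_a (a joint): how far this bolt, with its cap, has dropped into its boss, in m: 0 at the start for all three. A tight bolt does not give (under 1 mm). The loose one is held up only by dry clay: tapped or pressed from above (4 to 6 N) it drops 5 mm to a hard stop and stays down; all its cap's heights are then 5 mm lower
- cap_a (a joint): hinged dark steel cap over this bolt, in rad: 0 shut, grows as the lip is lifted, hard stop at 1.40; a light spring and its weight always shut it when let go (1 to 2 N at the lip holds it). Hinge axis along the roller's y, on the side away from the robot
- cap_a_lip (a point): middle of the rolled thumb lip of this cap, on the robot's side: a bar 12 mm thick and 26 mm long along the roller's y with flat ends, on a tongue 22 mm wide; 44 mm in front of the bolt's axis, 20 mm above the beam's top when shut, 6 mm out beyond the beam's edge. Moves with the cap, 78 mm from the hinge
- seat_b: steel boss (62 mm across) of one of three identical capped bolts, 120 mm apart along the top beam, in random order; carries bolt and cap. Origin: middle of its underside on the beam's top, 166 mm up; axes as the roller's. The shut cap's flat round top (51 mm across), where to tap, is 36 mm above it; the cap's hinge axis runs along y at x = +34, z = +14 mm, on the side away from the robot
- bolt_b (a joint): how far this bolt, with its cap, has dropped into its boss, in m: 0 at the start for all three. A tight bolt does not give (under 1 mm). The loose one is held up only by dry clay: tapped or pressed from above (4 to 6 N) it drops 5 mm to a hard stop and stays down; all its cap's heights are then 5 mm lower
- cap_b (a joint): hinged dark steel cap over this bolt, in rad: 0 shut, grows as the lip is lifted, hard stop at 1.40; a light spring and its weight always shut it when let go (1 to 2 N at the lip holds it). Hinge axis along the roller's y, on the side away from the robot
- cap_b_lip (a point): middle of the rolled thumb lip of this cap, on the robot's side: a bar 12 mm thick and 26 mm long along the roller's y with flat ends, on a tongue 22 mm wide; 44 mm in front of the bolt's axis, 20 mm above the beam's top when shut, 6 mm out beyond the beam's edge. Moves with the cap, 78 mm from the hinge
- seat_c: steel boss (62 mm across) of one of three identical capped bolts, 120 mm apart along the top beam, in random order; carries bolt and cap. Origin: middle of its underside on the beam's top, 166 mm up; axes as the roller's. The shut cap's flat round top (51 mm across), where to tap, is 36 mm above it; the cap's hinge axis runs along y at x = +34, z = +14 mm, on the side away from the robot
- bolt_c (a joint): how far this bolt, with its cap, has dropped into its boss, in m: 0 at the start for all three. A tight bolt does not give (under 1 mm). The loose one is held up only by dry clay: tapped or pressed from above (4 to 6 N) it drops 5 mm to a hard stop and stays down; all its cap's heights are then 5 mm lower
- cap_c (a joint): hinged dark steel cap over this bolt, in rad: 0 shut, grows as the lip is lifted, hard stop at 1.40; a light spring and its weight always shut it when let go (1 to 2 N at the lip holds it). Hinge axis along the roller's y, on the side away from the robot
- cap_c_lip (a point): middle of the rolled thumb lip of this cap, on the robot's side: a bar 12 mm thick and 26 mm long along the roller's y with flat ends, on a tongue 22 mm wide; 44 mm in front of the bolt's axis, 20 mm above the beam's top when shut, 6 mm out beyond the beam's edge. Moves with the cap, 78 mm from the hinge
- spanner: steel spanner, 190 mm long, lying on the bed in front of the beam; origin under its middle
- pinch_bowl: unglazed bowl, 90 mm across and 50 mm high, on the bed behind the beam; origin under its middle
- rib: wooden potter's rib, 86 x 72 x 9 mm, flat on the bed behind the beam; origin under its round end
- slip_jar: grey jar with a steel lid, 52 mm across and 85 mm high, standing near the brake lever; origin under its middle
- tool_mug: blue mug, 76 mm across and 95 mm high, on the table to the left; origin under its middle
- vase: unglazed bud vase, 126 mm high, 72 mm at its widest, on the table to the left; origin under its middle
- spray_bottle: white bottle, 64 mm across and 190 mm high, on the table to the right; origin under its middle
- jug_body: terracotta pot, 90 mm across and 140 mm high, on the table to the right; origin under its middle

How it is judged (in metres and radians):
On the way, in this order (a step that is already met when the one before it is completed fails the run):
1. the brake lever is locked down and stays there with the gripper off the roller (value of joint brake_lever above 0.6 rad and contact force between the fingers and slab_roller below 0.1 N), for 0.2 s.
2. the loose bolt has been tapped down in its boss by at least 3 mm, its cap shut (((value of joint bolt_a above 0.003 m and value of joint cap_a below 0.15 rad) or (value of joint bolt_b above 0.003 m and value of joint cap_b below 0.15 rad) or (value of joint bolt_c above 0.003 m and value of joint cap_c below 0.15 rad))), for 0.1 s.
At the end, for the whole second after the job is handed in: the cap of the bolt that dropped (over 2 mm down) is at least 0.9 rad open (of 1.40), still, and held by the fingers (more than 0.3 N); the brake lever is still locked down (over 0.6 rad); the other two caps are shut (under 0.15 rad) (value of joint brake_lever above 0.6 rad and ((value of joint bolt_a above 0.002 m and value of joint cap_a above 0.9 rad and velocity of joint cap_a between -0.1 and 0.1 rad/s and contact force between the fingers and seat_a above 0.3 N and value of joint each of cap_b, cap_c below 0.15 rad) or (value of joint bolt_b above 0.002 m and value of joint cap_b above 0.9 rad and velocity of joint cap_b between -0.1 and 0.1 rad/s and contact force between the fingers and seat_b above 0.3 N and value of joint each of cap_a, cap_c below 0.15 rad) or (value of joint bolt_c above 0.002 m and value of joint cap_c above 0.9 rad and velocity of joint cap_c between -0.1 and 0.1 rad/s and contact force between the fingers and seat_c above 0.3 N and value of joint each of cap_a, cap_b below 0.15 rad))); the arm keeps its last pose, push and grip.
It fails at once if a cap is opened (over 0.3 rad) whose bolt has not dropped ((value of joint cap_a above 0.3 rad and value of joint bolt_a below 0.002 m) or (value of joint cap_b above 0.3 rad and value of joint bolt_b below 0.002 m) or (value of joint cap_c above 0.3 rad and value of joint bolt_c below 0.002 m)).
It fails at once if one of the things lying about is moved by more than 30 mm (distance of any of spanner, pinch_bowl, rib, slip_jar, tool_mug, vase, spray_bottle, jug_body from where it was at the start of the episode above 0.03 m).
It also fails if it takes over 56 s, if anything falls off the work surface, if the arm or the gripper's body presses on something with over 40 N, if the wrist force passes 120 N, or if a joint passes its speed limit or range.

ROBOT

A 6-joint arm with a two-finger parallel gripper is mounted at the origin on the work surface. World frame = base frame: x ahead of the robot, y to its left, z up, the work surface at z = 0. Lengths are in mm, angles in rad, forces in N, time in s.
With the tool pointing down it reaches from about 400 to 825 mm from the base axis. Payload 7 kg.
Tool frame: the origin (TCP) lies at the very end of the fingers, on their centre line; the grasp point (between the pads) lies 19 mm behind it; z points along the fingers, y is the direction in which the jaws open and shut (so a half turn about z gives the same grasp; the last joint's range is limited). The gripper opens to 88 mm and grips with 3 to 60 N. Pads are 19 mm wide; open, the fingers measure 130 mm over their backs; the gripper's body (78 mm by 193 mm) begins 47 mm behind the grasp point.
Start: joints at [-1.036, 0.359, 0.012, 0, -1.224, -0.288], TCP at [164.878, -654.531, 226.561] pointing down, gripper open.
Joint ranges: [-3.07, 3.07], [-1.43, 2.12], [-1.02, 1.25], [-3.03, 1.67], [-3.05, -0], [-3.03, 3.03]. Speed limits (rad/s): [2.39, 2.39, 3.01, 3.14, 3.14, 3.14].

INTERFACE

Orientations are given as a unit quaternion [x, y, z, w].
In Python, from plant import bot gives the robot as it stands. Calls block until the motion is done:
- bot.move_ptp(position, orientation): joint-space move of the TCP to a pose.
- bot.line_to(position, velocity=150, ori=None): straight line of the TCP; ori=None keeps the orientation; velocity is the mean speed in mm/s.
- bot.move_joints(angles): joint-space move.
- bot.move_gripper(opening, force=None): finger opening in mm; force is the grip in N (None keeps the last); returns when the fingers have stopped.
- bot.pause(seconds).
- bot.solve_ik(position, orientation): joint angles nearest the present ones, or None.
- bot.read_state(): the state.
- bot.camera(name): name is "scene" or "top" or "wrist"; returns the picture (420x560x3 uint8, red, green, blue); there is no depth.
- bot.get_calibration(name): a dict with "fx", "fy", "cx", "cy" (pixels), "distortion" ([k1, k2, p1, p2, k3] as OpenCV has them; the pictures are not rectified), "view" (4x4, takes a point from world to camera coordinates); the wrist camera has in their place "T_tool_cam" (4x4, takes a point from camera to tool coordinates, whose origin is the TCP and whose axes are the flange's). Camera axes: x right, y up, looking along -z (the intrinsics and any distortion apply to the point x, -y, -z); pixel columns grow to the right and rows downward; lengths in mm; the calibration is good to about 2 mm. A picture is of the moment at which its call begins: read the wrist's pose just before it. get_calibration takes no time and is no camera call.
A pose or a line that the arm cannot do raises bot.Unreachable and nothing moves.
- bot.close_job(): hands the job in, once; it reports no verdict.
The state is a dict: "t": time; "joint_pos": joint angles; "qvel": joint speeds; "tau": joint torques, N m; "tcp_pos": TCP position; "eef_rot": TCP orientation; "contact_force": force on the tool from outside, world axes, zero at the start; "moment": the same for the moment, N m; "width": finger opening in mm.
Only numpy, scipy, OpenCV 4.12 (cv2) and the standard library are available. Lean on these libraries where they do the work, as an engineer would, in place of code of your own. Each camera call takes 0.05 s, during which the arm holds its last target. There are 200 camera calls.

## Working session

There is one attempt and no reset: what is moved stays moved. The work goes in short steps, each a Python script; the robot and the scene stay as the last script left them, time stands still between calls to the robot, and variables do not carry over. Pictures are saved under pics/ and viewed, about 8 in all and at most 12, crops included, and the job is handed in when it is done.

```bash
ls; mkdir -p pics; python3 - <<'E'
from plant import bot
import cv2, numpy as np
for n in ("scene","top"):
    cv2.imwrite(f"pics/{n}0.png", cv2.resize(bot.camera(n)[:,:,::-1],(800,600),interpolation=cv2.INTER_CUBIC))
    c=bot.get_calibration(n); print(n,{k:np.round(v,3).tolist() for k,v in c.items()})
s=bot.read_state(); print(s)
print(bot.get_calibration("wrist"))
E
```

```text
pics
scene {'fx': 490.55, 'fy': 490.55, 'cx': 284.461, 'cy': 217.503, 'distortion': [-0.043, 0.0, 0.0, 0.0, 0.0], 'view': [[0.384, 0.923, -0.018, -231.788], [-0.622, 0.273, 0.734, 273.259], [0.682, -0.27, 0.679, -2002.881], [0.0, 0.0, 0.0, 1.0]]}
top {'fx': 405.114, 'fy': 405.114, 'cx': 279.959, 'cy': 205.04, 'distortion': [-0.093, 0.0, 0.0, 0.0, 0.0], 'view': [[-0.013, -1.0, -0.012, 8.614], [0.999, -0.014, 0.039, -592.235], [-0.039, -0.011, 0.999, -1307.003], [0.0, 0.0, 0.0, 1.0]]}
{'t': 0.1, 'joint_pos': array([-1.03591567e+00,  3.59337270e-01,  1.11608633e-02, -3.11743894e-04,
       -1.22409798e+00, -2.88070140e-01]), 'qvel': array([-0.00067193, -0.00201257,  0.00204318,  0.00028655, -0.00091727,
       -0.00091498]), 'tau': array([ 1.83101965e-03, -5.84164381e+01,  2.93755603e+01,  7.01540351e+00,
        1.01729447e-02, -6.21531558e-05]), 'tcp_pos': array([ 164.76163913, -654.13644122,  225.70608361]), 'eef_rot': array([-1.23039574e-01,  9.92401479e-01,  7.35964548e-04, -1.61259584e-04]), 'contact_force': array([-0.34640424,  0.70671897, -1.16234832]), 'moment': array([-0.04936337,  0.03271543,  0.01444171]), 'width': 87.6024818099891}
{'fx': 332.548837973113, 'fy': 332.548837973113, 'cx': 276.25473814697386, 'cy': 208.29540467927134, 'distortion': array([-0.0007264,  0.       ,  0.       ,  0.       ,  0.       ]), 'T_tool_cam': array([[ 1.35489485e-03,  9.68787802e-01,  2.47887794e-01,
         6.68716928e+01],
       [ 9.99999058e-01, -1.36700501e-03, -1.23264647e-04,
         2.55855064e-01],
       [ 2.19446569e-04,  2.47887727e-01, -9.68788742e-01,
        -1.57873028e+02],
       [ 0.00000000e+00,  0.00000000e+00,  0.00000000e+00,
         1.00000000e+00]])}
```

View pics/scene0.png

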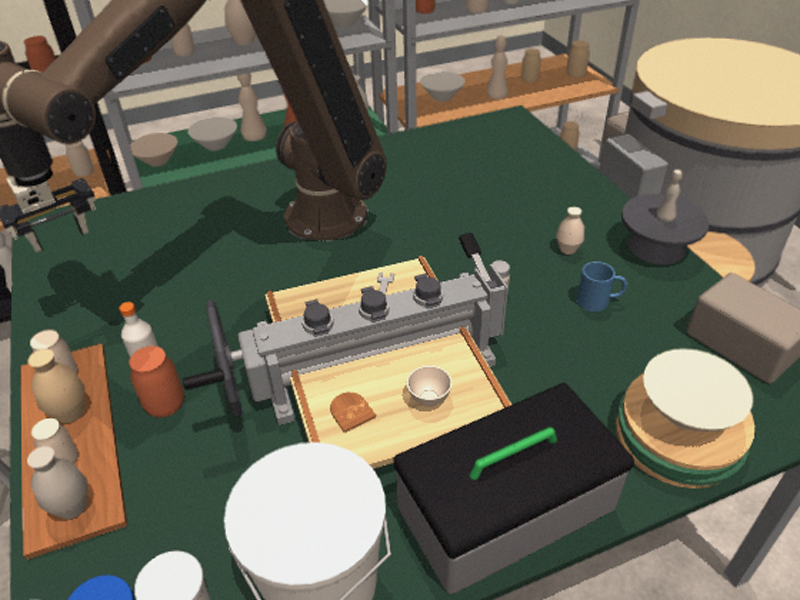

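View pics/top0.png

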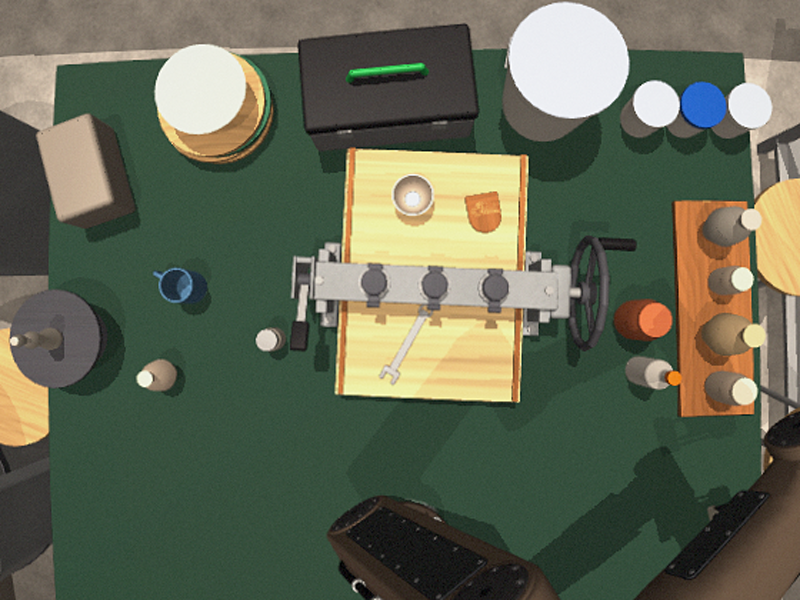

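The scene view shows caps at (316,312), (373,298), (428,285), with the raised black grip at (470,245). The top view shows the caps at (496,287), (435,284), (375,281), the grip at (299,335) and the slip jar at (268,340) just left of it.

```bash
cat > h.py <<'E'
from plant import bot
import cv2, numpy as np
from scipy.spatial.transform import Rotation as R
def ray(name,px,T=None):
    """pixel (native) -> origin, direction in world"""
    c=bot.get_calibration(name)
    K=np.array([[c["fx"],0,c["cx"]],[0,c["fy"],c["cy"]],[0,0,1]])
    u=cv2.undistortPoints(np.array([[px]],float),K,np.array(c["distortion"]))[0,0]
    M=np.linalg.inv(c["view"]) if name!="wrist" else T@c["T_tool_cam"]
    d=M[:3,:3]@np.array([u[0],-u[1],-1]); return M[:3,3],d/np.linalg.norm(d)
def tri(rays):
    A=[np.eye(3)-np.outer(d,d) for o,d in rays]
    p=np.linalg.solve(sum(A),sum(a@o for a,(o,d) in zip(A,rays)))
    return p,[round(float(np.linalg.norm(a@(p-o))),1) for a,(o,d) in zip(A,rays)]
def Ttool():
    s=bot.read_state(); T=np.eye(4); T[:3,:3]=R.from_quat(s["eef_rot"]).as_matrix(); T[:3,3]=s["tcp_pos"]; return T
def project(name,P,T=None):
    c=bot.get_calibration(name)
    V=np.array(c["view"]) if name!="wrist" else np.linalg.inv(T@c["T_tool_cam"])
    q=V[:3,:3]@P+V[:3,3]; q=q*[1,-1,-1]
    K=np.array([[c["fx"],0,c["cx"]],[0,c["fy"],c["cy"]],[0,0,1]])
    return cv2.projectPoints(q.reshape(1,1,3),np.zeros(3),np.zeros(3),K,np.array(c["distortion"]))[0].ravel()
E
python3 - <<'E'
from h import *
pts={"capR":((316,312),(496,287)),"capM":((373,298),(435,284)),"capL":((428,285),(375,281)),"grip":((469,243),(299,335))}
for k,(a,b) in pts.items():
    print(k,tri([ray("scene",np.array(a)*.7),ray("top",np.array(b)*.7)]))
E
```

```text
capR (array([ 593.99913351, -189.55111232,  198.21530312]), [0.3, 0.3])
capM (array([601.57451359, -69.84694213, 199.21193164]), [0.6, 0.6])
capL (array([609.56157776,  48.60358386, 199.43728998]), [1.9, 1.9])
grip (array([504.77074133, 198.62447623, 190.4577062 ]), [0.3, 0.3])
```

```bash
cat >> h.py <<'E'
PSI=-0.065; EX=np.array([np.cos(PSI),np.sin(PSI),0]); EY=np.array([-np.sin(PSI),np.cos(PSI),0])
Q=np.array([np.sin(-PSI/2),np.cos(PSI/2),0,0])
def snap(f,crop=None):
    T=Ttool(); im=bot.camera("wrist"); np.save(f"pics/{f}.npy",T); cv2.imwrite(f"pics/{f}.png",im[:,:,::-1]); return T
E
python3 - <<'E'
from h import *
s=bot.read_state()
bot.line_to([165,-640,330],300); bot.move_gripper(0,20)
bot.move_ptp([530,-70,380],Q); bot.pause(.3); snap("w1")
bot.move_ptp([505,150,330],Q); bot.pause(.2); snap("w2")
bot.move_ptp([505,199,225],Q); bot.pause(.3)
f0=bot.read_state()["contact_force"]; print("f0",f0)
for z in list(range(205,111,-6)):
    bot.line_to([505,199,z],80); s=bot.read_state(); f=s["contact_force"]-f0
    print(z,s["tcp_pos"].round(1),f.round(1))
    if f[2]>30: break
bot.line_to([505,199,260],150); snap("w3"); s=bot.read_state(); print(s["t"],s["width"],s["tcp_pos"])
a=cv2.imread("pics/w1.png");b=cv2.imread("pics/w3.png")
cv2.imwrite("pics/w13.png",cv2.resize(np.vstack([a[150:420],b]),None,fx=.85,fy=.85))
E
```

```text
f0 [-0.48236352 -0.16926832  0.10884377]
205 [504.8 198.7 204.6] [1.1 1.  0.3]
199 [504.9 198.9 198.7] [ 0.6 -0.   0.5]
193 [505.8 199.5 193.9] [-1.3  1.   9.1]
187 [505.9 199.6 188.1] [-0.4  1.6  9. ]
181 [505.8 199.8 182.1] [-0.5  1.3  8.5]
175 [505.8 199.8 176. ] [-1.3  1.9  8.6]
169 [505.7 199.9 169.8] [-0.4  1.7  7.6]
163 [505.7 199.8 163.7] [-1.2  3.   6.5]
157 [505.6 199.6 157.6] [0.  2.  5.1]
151 [505.  199.  151.1] [0.6 1.4 3.5]
145 [504.4 198.4 144.5] [ 0.1 -0.2  0.3]
139 [504.7 198.7 138.4] [1.3 0.3 0.6]
133 [504.8 198.8 132.5] [ 0.   0.2 -0.2]
127 [504.7 198.8 126.5] [ 0.3  0.6 -0.1]
121 [505.3 199.2 121.1] [ 1.  -0.1  0.4]
115 [505.9 199.4 119.5] [-14.6  -1.3  38.8]
12.0917 0.3788184682840665 [504.45127052 198.68505797 258.69881073]
```

View pics/w13.png

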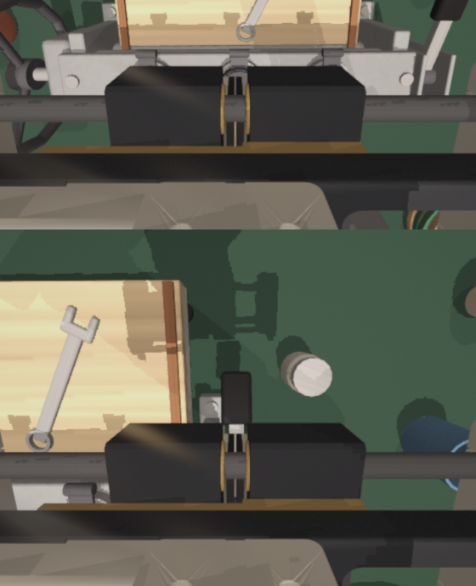

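The grip (black, about (236,397)) is down: the spring force vanished at z 145 and the hard stop came at z 119.5. The slip jar is standing untouched at (306,373). Next I'll take an unobstructed wrist view from beyond the beam, tap the three caps, and repeat the view.

```bash
python3 - <<'E'
from h import *
C={"L":(609.5,49),"M":(601.6,-70),"R":(594,-189.5)}
bot.line_to([505,199,300],200)
V=np.array([712,-77,290.])
bot.move_ptp(V,Q); bot.pause(.2); snap("b0"); cv2.imwrite("pics/s_b0.png",bot.camera("scene")[:,:,::-1])
print(bot.read_state()["t"])
for k in "LMR":
    x,y=C[k]
    bot.move_ptp([x,y,230],Q); bot.line_to([x,y,208],100); bot.pause(.15)
    f0=bot.read_state()["contact_force"]; log=[]
    for z in np.arange(206,190,-1.5):
        bot.line_to([x,y,z],40); s=bot.read_state(); f=(s["contact_force"]-f0)[2]
        log.append((round(s["tcp_pos"][2],1),round(f,1)))
        if f>11: break
    print(k,log); bot.line_to([x,y,235],150)
bot.line_to([x,y,290],200)
bot.move_ptp(V,Q); bot.pause(.2); snap("b1"); cv2.imwrite("pics/s_b1.png",bot.camera("scene")[:,:,::-1])
print(bot.read_state()["t"])
a=cv2.imread("pics/b0.png");b=cv2.imread("pics/b1.png")
cv2.imwrite("pics/b01.png",np.vstack([a[:300],b[:300]]))
E
```

```text
14.0417
L [(np.float64(206.1), np.float64(-0.2)), (np.float64(204.4), np.float64(-1.7)), (np.float64(202.8), np.float64(-0.9)), (np.float64(201.6), np.float64(0.2)), (np.float64(200.1), np.float64(1.4)), (np.float64(198.5), np.float64(0.6)), (np.float64(197.1), np.float64(2.8)), (np.float64(196.8), np.float64(11.5))]
M [(np.float64(206.1), np.float64(0.1)), (np.float64(204.4), np.float64(-0.1)), (np.float64(202.9), np.float64(0.9)), (np.float64(201.8), np.float64(2.9)), (np.float64(201.4), np.float64(10.7)), (np.float64(201.1), np.float64(17.0))]
R [(np.float64(206.1), np.float64(-0.5)), (np.float64(204.4), np.float64(0.7)), (np.float64(202.9), np.float64(-0.7)), (np.float64(201.8), np.float64(2.1)), (np.float64(201.5), np.float64(9.7)), (np.float64(201.2), np.float64(15.8))]
25.0333
```

View pics/b01.png

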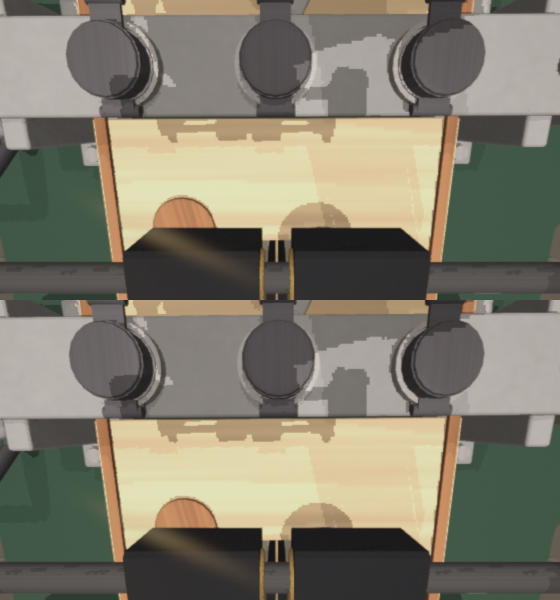

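Left bolt (L) dropped: contact was at about z 201.6 and it stopped at 196.8, while the other two held at 201. The pictures agree: the right-hand disc (447,58), which is L, moved inward against the other two. Now a closer look at its lip from two wrist positions.

```bash
python3 - <<'E'
from h import *
bot.move_ptp([650,60,290],Q); bot.pause(.25); T1=snap("l1")
bot.line_to([640,10,290],150); bot.pause(.25); T2=snap("l2")
print(bot.read_state()["t"])
c=np.array([609.5,49,197])
T3=np.load("pics/b1.npy"); o,d=ray("wrist",(447.5,58),T3); print("cap from b1",(o+d*(197-o[2])/d[2]).round(1))
lip=np.array([609.5,49,181])-44*EX
out=[]
for n,T in(("l1",T1),("l2",T2)):
    u=project("wrist",lip,T); a=cv2.imread(f"pics/{n}.png"); x,y=(u-[65,60]).astype(int).clip(0); print(n,"exp lip",u.round(1),"crop origin",x,y)
    p=np.zeros((130,130,3),np.uint8); w=a[y:y+130,x:x+130]; p[:w.shape[0],:w.shape[1]]=w; out.append(cv2.resize(p,(390,390),interpolation=cv2.INTER_CUBIC))
cv2.imwrite("pics/lc.png",np.hstack(out))
E
```

```text
26.775
cap from b1 [608.4  48.9 197. ]
l1 exp lip [259.6 100.1] crop origin 194 40
l2 exp lip [323.6 109.8] crop origin 258 49
```

View pics/lc.png

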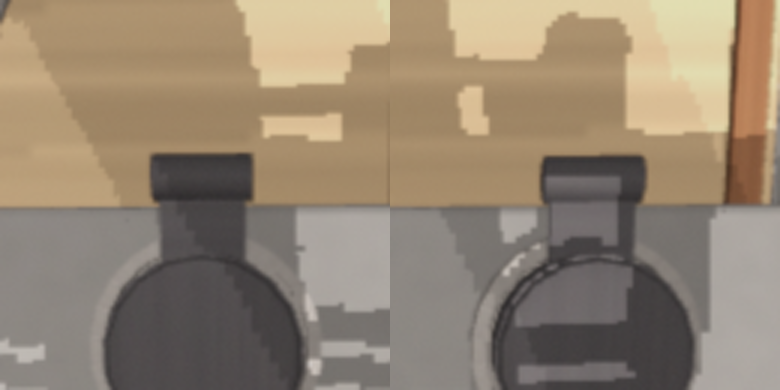

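```bash
python3 - <<'E'
from h import *
T1,T2=np.load("pics/l1.npy"),np.load("pics/l2.npy")
lip,e=tri([ray("wrist",(261.3,99),T1),ray("wrist",(325.7,108.7),T2)]); print("lip",lip.round(1),e)
if abs(lip[2]-181)>6: raise SystemExit("check")
lip[2]=181
bot.move_gripper(52,20)
bot.move_ptp(lip+[0,0,60],Q)
f0=bot.read_state()["contact_force"]
bot.line_to(lip+[0,0,-7],100); print("down",(bot.read_state()["contact_force"]-f0).round(1))
bot.move_gripper(0,20); s=bot.read_state(); print("grip",s["width"],(s["contact_force"]-f0).round(1))
if not 20<s["width"]<32: raise SystemExit("no grip")
a0=np.arctan2(6,78); H=lip+78*EX-[0,0,6]
for th in np.arange(.1,1.21,.1):
    P=H-78.2*np.cos(th+a0)*EX+[0,0,78.2*np.sin(th+a0)-7]
    bot.line_to(P,60); s=bot.read_state(); f=(s["contact_force"]-f0); print(round(th,1),round(s["width"],1),f.round(1))
    if np.linalg.norm(f)>25: print("stop"); break
bot.pause(.3); s=bot.read_state(); print(s["t"],s["tcp_pos"].round(1),P.round(1),s["width"])
a=bot.camera("scene")[:,:,::-1]; b=bot.camera("top")[:,:,::-1]
cv2.imwrite("pics/end.png",np.hstack([cv2.resize(a[140:300,150:400],(400,256)),cv2.resize(b[130:290,180:430],(400,256))]))
E
```

```text
lip [564.9  53.3 182.2] [0.0, 0.0]
down [-1.2 -0.2 -1.8]
grip 25.78784477862126 [-0.6 -1.2 -0.7]
0.1 25.1 [ 0.3 -2.6 -3.6]
0.2 25.4 [-0.8 -1.4 -3.3]
0.3 25.4 [-2.  -1.5 -3.1]
0.4 25.0 [-3.3 -2.3 -2. ]
0.5 26.0 [-3.8 -2.6 -0.4]
0.6 25.6 [-2.9 -1.9 -1. ]
0.7 25.7 [-3.2 -1.9 -0.6]
0.8 25.0 [-3.7 -1.8 -0.7]
0.9 25.3 [-3.5 -2.   0.2]
1.0 25.6 [-2.7 -1.9  0.1]
1.1 25.6 [-4.1 -0.9  1.3]
1.2 25.7 [-2.6 -0.4  0.9]
33.3333 [620.1  49.8 242.9] [620.2  49.7 242.8] 25.648496494283584
```

View pics/end.png

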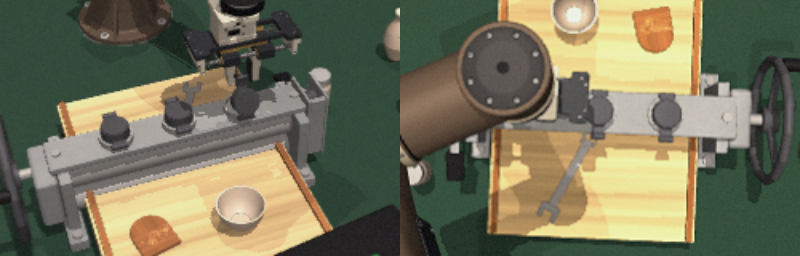

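The scene crop shows the left cap standing up in the fingers (243,100), with the other two shut at (114,127) and (178,113). The grip is still down at (283,77), and the bowl, rib and spanner are in place. The finger width of 25.6 mm and the steady spring force confirm the hold, so I'm handing in.

```bash
python3 -c "
from plant import bot
bot.close_job(); s=bot.read_state(); print(s['t'],s['width'],s['tcp_pos'])"
```

```text
the job is handed in; nothing more can be done
the job is handed in; nothing more can be done
```

The job is handed in at about 33 s of the 56 s allowed, with the gripper holding the loose bolt's cap open; no verdict was reported.

- **Brake:** I pressed the lever down. The spring force vanished at about z 145 mm, the lever met its hard stop at 119.5 mm, and it stayed down after I let go.
- **Loose bolt:** It is the left one, at the brake end. Tapped, it went from about 201.6 to 196.8 mm, while the other two held at about 201 mm under 15 to 17 N. The wrist pictures before and after agree.
- **Cap:** I gripped the lip by its ends and swung it up to about 1.2 rad, worked out from the arm's path rather than measured on the cap. The finger width read 25.6 mm on the 26 mm bar, with a steady force of about 3 N.
- **Final pictures:** The other two caps were shut and the brake was down. The spanner, bowl and rib were in place. Those pictures were cropped, so the mug, vase, spray bottle and jug were not looked at again; no contact showed on the way.

No check failed. The measured lip height was 182 mm against the expected 181 mm.

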